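# Build the stepped centring plug on a bottle-turning jig

### The arm

A 7-joint arm with a two-finger parallel gripper is mounted at the origin on the work surface. World frame = base frame: x ahead of the robot, y to its left, z up, the work surface at z = 0. Lengths are in m, angles in rad, forces in N, time in s.
With the tool pointing down it reaches from about 0.35 to 0.9 m from the base axis. Payload 8.1 kg.
Tool frame: the origin (TCP) lies midway between the tips of the shut fingers; the grasp point (between the pads) lies 19 mm behind it; z points along the fingers, y is the line along which they close (so a half turn about z gives the same grasp; the last joint's range is limited). The gripper opens to 92 mm and grips with 3 to 60 N. Pads are 19 mm wide; open, the fingers measure 130 mm over their backs; the gripper's body (75 mm by 190 mm) begins 47 mm behind the grasp point.
Start: joints at [1.07, 0.434, 0.025, 1.573, -0.012, 1.134, -0.075], TCP at [0.242, -0.576, 0.227] pointing down, gripper open.
Joint ranges: [-2.62, 2.62], [-0.44, 2.09], [-1.27, 1.32], [0.08, 2.57], [-1.32, 4.46], [0.12, 2], [-2.74, 2.74]. Speed limits (rad/s): [2.22, 2.22, 3.01, 3.01, 3.14, 3.14, 3.14].

### API

Orientations are given as a rotation vector (axis times angle).
In Python, from cell import arm gives the robot as it stands.
- The arm moves only by the tool carry_out, never from a script. Its arguments are lists of equal length, an entry for each row: "claw": the finger opening in cm, from 0 to 9.18; "delta_pos": the shift along the tool's x, y, z in cm, a list of three; "angular": the turn, a rotation vector about the tool's x, y, z in rad, a list of three. In form: {"claw": [claw, ...], "delta_pos": [[dx, dy, dz], ...], "angular": [[ax, ay, az], ...]}. A call has 1 to 20 rows; each row shifts and turns the commanded pose from where the row before left it, along the tool's axes as they then stand; what a row does not reach is not made up. A row lasts 1/10 s, in which the tool goes at most 50 mm and 8.59 degrees, less where a joint would pass 70% of its speed; a pose out of reach is approached as far as the arm can. A call with a gripper value outside its range is refused whole. The fingers move at their own pace and stop on an object; "force" is the grip in N (left out, the last holds). Time passes only in rows, so rows that do not move let the fingers close. It gives the time, the measured TCP pose, the force, the opening and the grip force at its end, in the units of the state.
- arm.observe(): the state, without advancing time (a new reading comes with each control period).
- arm.get_image(name): name is "scene" or "top"; returns a dict with "frame" (480x640x3 uint8, red, green, blue), "mtx" (3x3 intrinsics, pixels), "dist" ([k1, k2, p1, p2, k3] as OpenCV has them; the pictures are not rectified), "T" (4x4, takes a point from camera to world coordinates). Camera axes: x right, y down, z forward; pixel columns grow to the right and rows downward; lengths in m; the calibration is good to about 2 mm. A picture is of the moment at which its call begins. There is no depth.
- arm.sign_off(): hands the job in; it is judged then, once.
Trained networks look in a picture, given as the dict that the camera call returned (one of the last four; its "shot" number tells which), for a name from the list of things; names that differ only in an ending like _2 or _b are one class to them, and where a whole thing is asked for, a point or a joint stands for the part that bears it (a point fixed in the world has none). Each returns a list of dicts, best first, with "conf" (0 to 1); they miss things now and then, are a little off and sometimes report something else, mostly with a low value. They report only what shows in the picture. A call takes as long as a camera call. They do not tell look-alikes from the thing itself.
- arm.look_for(label, picture): "centre" ([column, row] as shares, 0 to 1, of the picture: columns of its width, rows of its height, amid what is visible of it).
- arm.trace(label, picture): "region" (480x640 bool, what is visible of it) and "centre" ([column, row] as shares, 0 to 1, of the picture: columns of its width, rows of its height, amid what is visible of it).
- arm.place_of(label, picture): "centre" ([column, row] as shares, 0 to 1, of the picture: columns of its width, rows of its height: a listed point, or the origin of a listed thing).
The state is a dict: "clock": time; "joints": joint angles; "dq": joint speeds; "joint_efforts": joint torques, N m; "position": TCP position; "ee_rot": TCP orientation; "force": force on the tool from outside, world axes, zero at the start; "ft_torque": the same for the moment, N m; "width": opening from 0.0 (shut) to 1.0 (fully open); "gripper_force": force on a finger pad.
Only numpy, scipy, OpenCV 4.12 (cv2) and the standard library are available. Lean on these libraries where they do the work, as an engineer would, in place of code of your own. Each camera call takes 0.05 s, during which the arm holds its last target. There are 200 camera calls.

### The job

Thread the three collars onto the jig's upright spindle in size order, the large black one first at the bottom, then the medium blue one, then the small red one on top, each lowered all the way down until it sits flat. Feel each collar over the spindle with a light touch: do not force it on, do not let it drop down the spindle, and leave the bottles, the stopper and the screwdriver where they are. Finish with the hand away from everything.

Things in the scene. Friction and masses are not known exactly. Their poses are not given: they have to be found in the camera images.
- jig: bottle-turning jig fixed to the bench: grey round foot 116 mm across, on it an aluminium turntable plate 104 mm across with its flat top 20 mm above the origin. Origin: centre of the foot's underside, on the bench; z up. Push on it, directly or through a collar, with less than 30 N. Home heights of the collars' undersides above this origin: large 20, medium 36, small 52 mm.
- plate_centre (a point): centre of the plate's top. A rigid upright steel spindle, 16 mm diameter, rises 60 mm above it to a flat end with a 1 mm chamfer. It is clamped on an eccentric (black disc): its axis stands 3.5 to 6 mm from this point in any direction, different each time, unreported, fixed during the work. A collar caught on the flat end is pushed up on the side where the spindle lies.
- collar_large: large black plastic collar (flat ring) lying flat on the bench: outside diameter 56 mm, bore 19 mm, height 16 mm, 70 to 140 g. Origin: centre of its underside, on the ring's axis; z up along the axis.
- collar_medium: medium blue plastic collar (flat ring) lying flat on the bench: outside diameter 44 mm, bore 19 mm, height 16 mm, 40 to 85 g. Origin: centre of its underside, on the ring's axis; z up along the axis.
- collar_small: small red plastic collar (flat ring) lying flat on the bench: outside diameter 32 mm, bore 19 mm, height 16 mm, 20 to 42 g. Origin: centre of its underside, on the ring's axis; z up along the axis.
- bottle_green: green glass bottle standing upright, 72 mm diameter, 295 mm tall, about 0.7 kg; origin: centre of its underside. Leave alone.
- bottle_clear: clear glass bottle standing upright, 68 mm diameter, 255 mm tall, about 0.6 kg; origin: centre of its underside. Leave alone.
- stopper: cork bottle stopper standing upright, 34 mm across its head, 42 mm tall; origin: centre of its underside. Leave alone.
- driver: screwdriver lying on the bench, handle towards its own -x; origin: on the bench under its middle. Leave alone.
There are look-alikes about, which are no part of the job. Several things have the shape of the collar_medium; the one meant has the colours described above. Several things look just like the collar_large: the one meant starts farthest to the robot's right.

How it is judged:
By the outcome, as a careful person would: the job done as asked, in the order asked, and still so for the second after the job is handed in, with the robot touching nothing.
It also fails if it takes over 72 s, if anything falls off the work surface, if the arm or the gripper's body presses on something with over 40 N, if the wrist force passes 120 N, or if a joint passes its speed limit or range.

## Working session

There is one attempt and no reset: what is moved stays moved. The work goes in short steps, Python scripts to look and compute and a tool call to move; the robot and the scene stay as the last step left them, time stands still between calls to the robot, and variables do not carry over. Pictures are saved under pics/ and viewed, at most 10 in all, crops included, and the job is handed in when it is done.

Besides the shell and the picture viewer there is one more tool, called after "Call:" as name(argument=value, ...), one argument or row to a line, values as JSON. carry_out: Moves the arm, as the interface text tells. Its arguments: {"type":"object","properties":{"claw":{"type":"array","items":{"type":"number"}},"delta_pos":{"type":"array","items":{"type":"array","items":{"type":"number"}}},"angular":{"type":"array","items":{"type":"array","items":{"type":"number"}}},"force":{"type":"number"}},"required":["claw","delta_pos","angular"]}

```bash
mkdir -p pics; cat > h.py <<'E'
import numpy as np, cv2
from cell import arm
def px2w(p,pic,z):
    u=np.array([[p]],float); n=cv2.undistortPoints(u,pic["mtx"],np.array(pic["dist"],float))[0,0]
    T=np.array(pic["T"]); d=T[:3,:3]@np.array([n[0],n[1],1]); o=T[:3,3]
    return o+d*(z-o[2])/d[2]
def w2px(P,pic):
    T=np.linalg.inv(np.array(pic["T"])); r,_=cv2.Rodrigues(T[:3,:3])
    return cv2.projectPoints(np.array(P,float).reshape(-1,1,3),r,T[:3,3],np.array(pic["mtx"],float),np.array(pic["dist"],float))[0][:,0]
def save(pic,name): cv2.imwrite("pics/"+name,pic["frame"][:,:,::-1])
E
python3 - <<'E'
from h import *
np.set_printoptions(precision=4,suppress=True)
print({k:np.round(v,3) for k,v in arm.observe().items()})
zs=dict(jig=0,plate_centre=.02,collar_large=0,collar_medium=0,collar_small=0,bottle_green=0,bottle_clear=0,stopper=0,driver=0)
for c in("top","scene"):
    p=arm.get_image(c); save(p,c+"0.png"); print(c,np.array(p["T"])[:3,3])
    for l,z in zs.items():
        for r in arm.place_of(l,p):
            q=np.array(r["centre"])*[640,480]; print(l,round(r["conf"],2),q.round(1),px2w(q,p,z)[:2])
E
```

```text
{'clock': np.float64(0.0), 'joints': array([ 1.07 ,  0.435,  0.025,  1.574, -0.012,  1.134, -0.075]), 'dq': array([-0.   ,  0.001,  0.001,  0.001,  0.001,  0.001,  0.002]), 'joint_efforts': array([ -0.001, -66.787,   0.985, -31.447,  -0.061,   0.043,   0.   ]), 'position': array([ 0.242, -0.576,  0.226]), 'ee_rot': array([-3.078, -0.62 ,  0.001]), 'force': array([-0.031, -0.004, -0.757]), 'ft_torque': array([-0.002,  0.023,  0.024]), 'gripper_force': np.float64(0.0), 'width': np.float64(1.0)}
top [ 0.4023 -0.0416  1.4084]
jig 0.93 [413.7 296.5] [ 0.4829 -0.2428]
plate_centre 0.71 [413.9 300.7] [ 0.4721 -0.24  ]
collar_large 0.78 [268.8 279.5] [0.5275 0.0939]
collar_large 0.56 [304.1 317.2] [0.4387 0.0121]
collar_medium 0.73 [216.6 290.2] [0.5041 0.2166]
collar_medium 0.57 [229.5 257.1] [0.5818 0.1867]
collar_small 0.4 [289.9 237.3] [0.6267 0.0437]
bottle_green 0.73 [164.8 215.9] [0.6834 0.3428]
bottle_green 0.35 [484.1 319.6] [ 0.4273 -0.4028]
bottle_clear 0.57 [486.7 317.5] [ 0.432 -0.409]
bottle_clear 0.43 [162.7 219.7] [0.6743 0.3477]
driver 0.85 [346.3 179.2] [ 0.7652 -0.0923]
scene [1.3246 0.2111 0.6549]
jig 0.9 [243.  203.9] [ 0.4862 -0.2398]
jig 0.6 [347.2 213.1] [0.4388 0.0201]
jig 0.22 [365.3 318.3] [0.7559 0.1385]
plate_centre 0.61 [244.3 195.2] [ 0.476 -0.239]
plate_centre 0.59 [241.7 202.9] [ 0.5088 -0.2308]
collar_large 0.87 [346.7 211.2] [0.4313 0.0169]
collar_large 0.63 [363.  243.2] [0.5399 0.0838]
collar_medium 0.8 [425.  243.5] [0.4953 0.2181]
collar_medium 0.75 [408.7 265.9] [0.5828 0.1944]
collar_small 0.59 [337.3 263.6] [0.6251 0.0467]
collar_small 0.35 [427.5 245.4] [0.5002 0.2244]
bottle_green 0.74 [484.7 314.5] [0.6733 0.3532]
bottle_clear 0.72 [195.9 180. ] [ 0.4247 -0.4074]
stopper 0.58 [368.  316.9] [0.7509 0.1426]
driver 0.76 [253.  294.8] [ 0.7677 -0.0878]
```

```bash
python3 - <<'E'
import cv2
a=cv2.imread("pics/top0.png")[150:350,130:530]; cv2.imwrite("pics/top0c.png",cv2.resize(a,(800,400),interpolation=cv2.INTER_CUBIC))
b=cv2.imread("pics/scene0.png")[130:355,170:470]; cv2.imwrite("pics/scene0c.png",cv2.resize(b,(800,600),interpolation=cv2.INTER_CUBIC))
E
```

```text
(no output)
```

View pics/top0c.png

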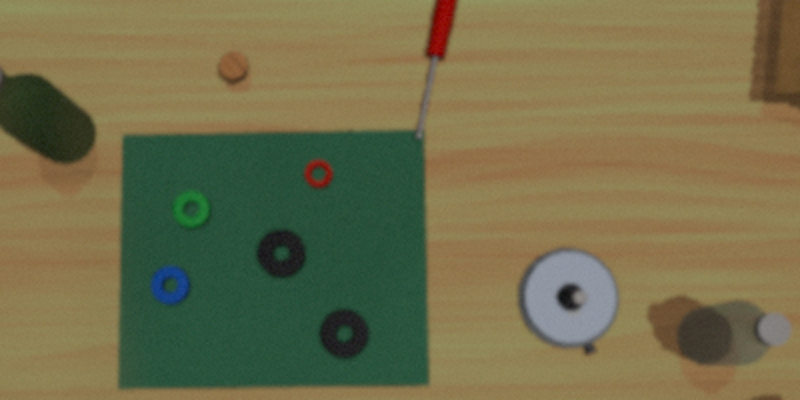

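View pics/scene0c.png

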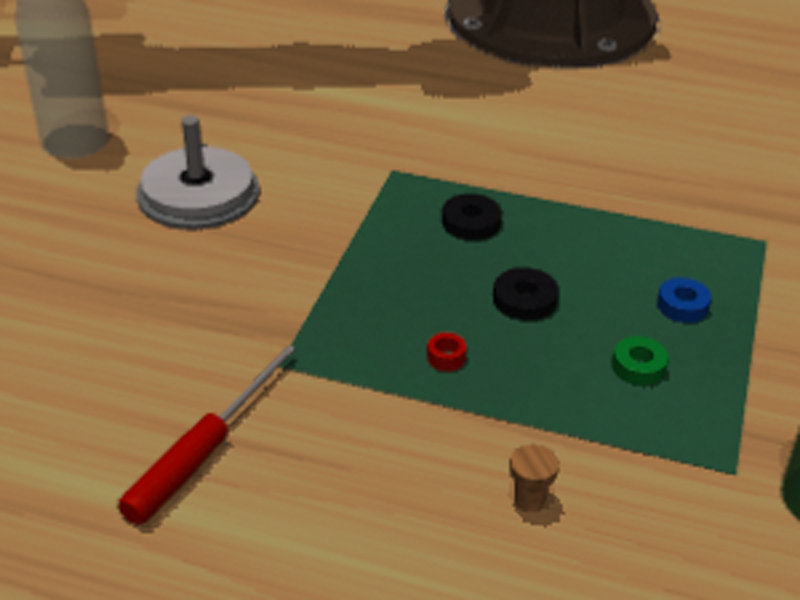

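The top crop shows two black rings, at full-frame top pixels (302,316) and (270,276). The first is farther right (y≈+0.012 against +0.094), so it is the large collar. The blue ring at (215,292) is the medium collar, and the green one at (226,254) is a look-alike. The red ring is at (289,237). The spindle stands on the jig at about (418,298). Next I'll measure precisely and make a confirming crop.

```bash
cat >> h.py <<'E'
from scipy.optimize import least_squares
def hull_mask_centroid(P,pic):
    q=cv2.convexHull(w2px(P,pic).astype(np.float32)); m=cv2.moments(q); return np.array([m["m10"],m["m01"]])/m["m00"]
def ring_pts(x,y,z,D,h=.016):
    a=np.linspace(0,2*np.pi,60); return np.array([[x+D/2*np.cos(t),y+D/2*np.sin(t),zz] for zz in(z,z+h) for t in a])
def colmask(pic,col):
    hsv=cv2.cvtColor(pic["frame"],cv2.COLOR_RGB2HSV); H,S,V=cv2.split(hsv)
    if col=="red": return ((H<8)|(H>172))&(S>140)
    if col=="blue": return (H>100)&(H<130)&(S>110)
    return (V<62)
def find_ring(pic,col,D,guess,z=0,R=22):
    m=colmask(pic,col).astype(np.uint8)
    c=w2px([guess[0],guess[1],z+.008],pic)[0]
    w=np.zeros_like(m); cv2.circle(w,tuple(int(v) for v in c),R,1,-1); m=m*w
    pts=np.argwhere(m)[:,::-1].astype(np.float32)
    h=cv2.convexHull(pts); f=np.zeros_like(m); cv2.fillPoly(f,[h.astype(np.int32)],1)
    cen=np.argwhere(f).mean(0)[::-1]
    s=least_squares(lambda v:hull_mask_centroid(ring_pts(v[0],v[1],z,D),pic)-cen,guess,x_scale=.01,diff_step=1e-3)
    area=cv2.contourArea(cv2.convexHull(w2px(ring_pts(*s.x,z,D),pic).astype(np.float32)))
    return s.x,f.sum(),area
E
python3 - <<'E'
from h import *
np.set_printoptions(precision=4,suppress=True)
G=dict(black=(.056,(.435,.015)),blue=(.044,(.50,.218)),red=(.032,(.626,.045)))
t=[]
for c in("top","scene"):
    p=arm.get_image(c)
    for k,(D,g) in G.items():
        x,a,b=find_ring(p,k,D,g); print(c,k,x,a,round(b))
    q=w2px([.478,-.24,.05],p)[0].astype(int); r=28
    t.append(cv2.resize(p["frame"][q[1]-r:q[1]+r,q[0]-r:q[0]+r,::-1],(392,392),interpolation=cv2.INTER_NEAREST)); print(c,q-r,"x7")
    for z in(.02,.08): print(w2px([.478,-.24,z],p)[0])
p=arm.get_image("top"); t2=cv2.resize(p["frame"][240:300+35,250:330,::-1],(160*2,190*2))
cv2.imwrite("pics/jig.png",np.hstack(t))
E
```

```text
top black [0.4401 0.0177] 504 474
top blue [0.4994 0.2192] 298 305
top red [0.6271 0.0461] 152 159
top [387 269] x7
[413.7955 298.1364]
[417.6666 296.5811]
scene black [0.4415 0.019 ] 383 358
scene blue [0.4988 0.2198] 284 301
scene red [0.627  0.0463] 183 200
scene [214 157] x7
[243.5933 195.5746]
[241.4098 174.9229]
```

View pics/jig.png

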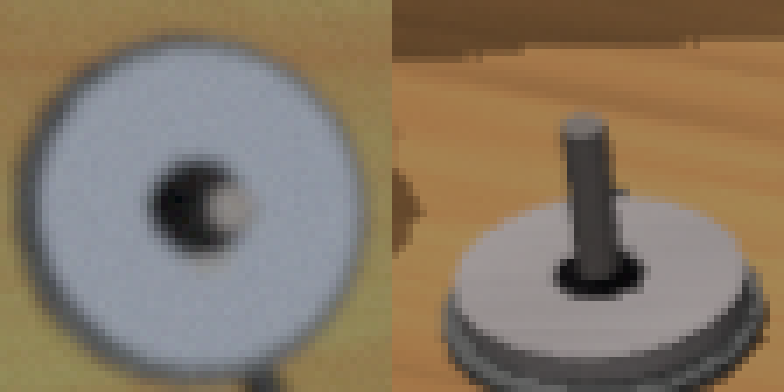

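Both cameras agree to within about 1 mm, and mask areas match the model. The crop shows the spindle end at top pixel (419.4,297.8) and scene pixel (241.1,174.6). I'll start moving: lift over the bottle, go to yaw 0 and head to the large collar.

Call:
carry_out(
  claw=[9.1, 9.1, 9.1, 9.1, 9.1, 9.1, 9.1, 9.1, 9.1, 9.1, 9.1, 9.1, 9.1, 9.1, 9.1, 9.1, 9.1, 9.1, 9.1, 9.1],
  delta_pos=[
    [0, 0, -2.5],
    [0, 0, -2.5],
    [0, 0, -2.5],
    [0, 0, -2.5],
    [1, -3, 0],
    [1.2, -3.6, 0],
    [1.3, -3.9, 0],
    [1.3, -3.9, 0],
    [1.3, -3.9, 0],
    [1.3, -3.9, 0],
    [1.3, -3.9, 0],
    [1.3, -3.9, 0],
    [1.3, -3.9, 0],
    [1.3, -3.9, 0],
    [1.3, -3.9, 0],
    [1.3, -3.9, 0],
    [1.3, -3.9, 0],
    [1.3, -3.9, 0],
    [1, -3, 0],
    [0.7, -2.1, 0],
  ],
  angular=[
    [0, 0, 0.133],
    [0, 0, 0.133],
    [0, 0, 0.132],
    [0, 0, 0],
    [0, 0, 0],
    [0, 0, 0],
    [0, 0, 0],
    [0, 0, 0],
    [0, 0, 0],
    [0, 0, 0],
    [0, 0, 0],
    [0, 0, 0],
    [0, 0, 0],
    [0, 0, 0],
    [0, 0, 0],
    [0, 0, 0],
    [0, 0, 0],
    [0, 0, 0],
    [0, 0, 0],
    [0, 0, 0],
  ],
  force=12,
)

```text
clock: 3.15
position: [0.4376, 0.0112, 0.327]
ee_rot: [-3.141, -0.003, -0.001]
force: [-0.4, -0.7, -0.0]
width: 0.993
gripper_force: 0.0
```

```bash
cat >> h.py <<'E'
from scipy.spatial.transform import Rotation as Rn
def delta(pos,yaw_deg=None):
    "tool-frame shift in cm from now to pos; turn about tool axes to a down pose at yaw"
    s=arm.observe(); R=Rn.from_rotvec(s["ee_rot"]); d=R.inv().apply(np.array(pos)-s["position"])*100
    x=R.as_matrix()[:,0]; y=np.degrees(np.arctan2(x[1],x[0]))
    print("t",round(float(s["clock"]),2),"pos",np.round(s["position"],4),"yaw",round(y,2),"F",np.round(s["force"],2),"w",round(float(s["width"])*9.18,2),"gf",round(float(s["gripper_force"]),1),"delta",np.round(d,2))
    if yaw_deg is not None:
        T=Rn.from_euler("z",yaw_deg,degrees=True)*Rn.from_rotvec([np.pi,0,0]); print("turn",np.round((R.inv()*T).as_rotvec(),4))
E
python3 - <<'E'
from h import *
delta([.4405,.018,.003],0)
p=arm.get_image("top")
print(px2w([419.4,297.8],p,.08), np.diff([px2w([419+i,297],p,.08) for i in(0,1)],axis=0))
s=arm.get_image("scene"); print(px2w([241.1,174.6],s,.08),[px2w(q,s,.08)-px2w([241,174],s,.08) for q in([242,174],[241,175])])
for P,c in((p,"top"),(s,"scene")):
    d=P["frame"].astype(int); 
    a=w2px(ring_pts(.478,-.24,.0,.104,.02),P)
    V=cv2.cvtColor(P["frame"],cv2.COLOR_RGB2HSV); m=((V[:,:,1]<60)&(V[:,:,2]>110)).astype(np.uint8)
    w=np.zeros_like(m); cv2.circle(w,tuple(int(v) for v in w2px([.478,-.24,.02],P)[0]),34,1,-1); m*=w
    n,l,st,_=cv2.connectedComponentsWithStats(m); k=1+st[1:,4].argmax()
    m=cv2.morphologyEx((l==k).astype(np.uint8),cv2.MORPH_OPEN,np.ones((7,7),np.uint8))
    h=cv2.convexHull(np.argwhere(m)[:,::-1].astype(np.float32)); f=np.zeros_like(m); cv2.fillPoly(f,[h.astype(np.int32)],1)
    cen=np.argwhere(f).mean(0)[::-1]
    print(c,f.sum(),cv2.contourArea(cv2.convexHull(w2px(ring_pts(.478,-.24,.02,.104,0),P).astype(np.float32))),cen,px2w(cen,P,.02))
E
```

```text
t 3.15 pos [0.4376 0.0112 0.327 ] yaw 0.12 F [-0.38 -0.66 -0.04] w 9.12 gf 0.0 delta [ 0.27 -0.66 32.4 ]
turn [-0.0005 -0.0007  0.0021]
[ 0.47528253 -0.24368411  0.08      ] [[-3.24411770e-05 -2.18231964e-03  0.00000000e+00]]
[ 0.47688504 -0.24134037  0.08      ] [array([-0.00080058,  0.00228619,  0.        ]), array([0.00422573, 0.00196794, 0.        ])]
top 1799 1628.6732246200554 [415.39132852 298.20066704] [ 0.47779942 -0.24363428  0.02      ]
scene 731 755.9453216531547 [243.14090287 196.38303694] [ 0.48167529 -0.23954398  0.02      ]
```

Call:
carry_out(
  claw=[9.1, 9.1, 9.1, 9.1, 9.1, 9.1, 9.1, 9.1, 9.1, 9.1, 9.1, 9.1, 5, 5, 5, 5, 5, 5],
  delta_pos=[
    [0.27, -0.66, 2],
    [0, 0, 4],
    [0, 0, 4],
    [0, 0, 4],
    [0, 0, 4],
    [0, 0, 4],
    [0, 0, 3.5],
    [0, 0, 3],
    [0, 0, 2],
    [0, 0, 1.2],
    [0, 0, 0.6],
    [0, 0, 0],
    [0, 0, 0],
    [0, 0, 0],
    [0, 0, 0],
    [0, 0, 0],
    [0, 0, 0],
    [0, 0, 0],
  ],
  angular=[
    [0, 0, 0],
    [0, 0, 0],
    [0, 0, 0],
    [0, 0, 0],
    [0, 0, 0],
    [0, 0, 0],
    [0, 0, 0],
    [0, 0, 0],
    [0, 0, 0],
    [0, 0, 0],
    [0, 0, 0],
    [0, 0, 0],
    [0, 0, 0],
    [0, 0, 0],
    [0, 0, 0],
    [0, 0, 0],
    [0, 0, 0],
    [0, 0, 0],
  ],
  force=12,
)

```text
clock: 5.05
position: [0.4402, 0.0154, 0.004]
ee_rot: [3.142, -0.0, 0.001]
force: [0.4, -0.2, 5.1]
width: 0.613
gripper_force: 12.0
```

```bash
python3 -c "
from h import *
delta([.4405,.018,.003],0)"
```

```text
t 5.05 pos [0.4402 0.0154 0.004 ] yaw -0.01 F [ 0.45 -0.16  5.1 ] w 5.62 gf 12.0 delta [ 0.03 -0.26  0.1 ]
turn [ 0.     -0.0005 -0.0003]
```

Call:
carry_out(
  claw=[8, 8, 8, 8, 8, 8, 8, 8, 8, 8, 8, 8, 8, 8, 5, 5, 5, 5, 5, 5],
  delta_pos=[
    [0, 0, 0],
    [0, 0, 0],
    [0, 0, 0],
    [0, 0, 0],
    [0, 0, 0],
    [0, 0, 0],
    [0, 0, 0],
    [0, 0, 0],
    [0, 0, 0],
    [0, 0, 0],
    [0, 0, 0],
    [0, 0, 0],
    [0, 0, 0],
    [0, 0, 0],
    [0, 0, 0],
    [0, 0, 0],
    [0, 0, 0],
    [0, 0, 0],
    [0, 0, 0],
    [0, 0, 0],
  ],
  angular=[
    [0, 0, 0],
    [0, 0, 0],
    [0, 0, -0.131],
    [0, 0, -0.131],
    [0, 0, -0.131],
    [0, 0, -0.131],
    [0, 0, -0.131],
    [0, 0, -0.131],
    [0, 0, -0.131],
    [0, 0, -0.131],
    [0, 0, -0.131],
    [0, 0, -0.131],
    [0, 0, -0.131],
    [0, 0, -0.13],
    [0, 0, 0],
    [0, 0, 0],
    [0, 0, 0],
    [0, 0, 0],
    [0, 0, 0],
    [0, 0, 0],
  ],
  force=12,
)

```text
clock: 7.05
position: [0.44, 0.0154, 0.0037]
ee_rot: [2.222, 2.221, -0.0]
force: [0.4, -0.7, 0.0]
width: 0.6
gripper_force: 12.0
```

```bash
python3 -c "
from h import *
delta([.476,-.2425,.13],90)
for c in('top','scene'): 
  p=arm.get_image(c)
  try: print(c,find_ring(p,'black',.056,(.4405,.017)))
  except Exception as e: print(e)
"
```

```text
t 7.05 pos [0.44   0.0154 0.0037] yaw 89.97 F [ 0.44 -0.73  0.  ] w 5.51 gf 12.0 delta [-25.79   3.62 -12.62]
turn [ 0.0001  0.0002 -0.0005]
top (array([0.44095911, 0.01908673]), np.uint64(1550), 474.3103514383547)
scene (array([0.43705771, 0.01558232]), np.uint64(1487), 355.00714823044837)
```

Call:
carry_out(
  claw=[5, 5, 5, 5, 5, 5, 5, 5, 5, 5, 5, 5, 5, 5, 5, 5, 5],
  delta_pos=[
    [0, 0, -1],
    [0, 0, -2],
    [0, 0, -2.6],
    [0, 0, -3],
    [-1, 0.2, -2.5],
    [-2, 0.3, -1.5],
    [-3, 0.42, 0],
    [-3, 0.42, 0],
    [-3, 0.42, 0],
    [-3, 0.42, 0],
    [-3, 0.42, 0],
    [-3, 0.42, 0],
    [-2.5, 0.35, 0],
    [-1.5, 0.2, 0],
    [-0.8, 0.05, 0],
    [0, 0, 0],
    [0, 0, 0],
  ],
  angular=[
    [0, 0, 0],
    [0, 0, 0],
    [0, 0, 0],
    [0, 0, 0],
    [0, 0, 0],
    [0, 0, 0],
    [0, 0, 0],
    [0, 0, 0],
    [0, 0, 0],
    [0, 0, 0],
    [0, 0, 0],
    [0, 0, 0],
    [0, 0, 0],
    [0, 0, 0],
    [0, 0, 0],
    [0, 0, 0],
    [0, 0, 0],
  ],
)

```text
clock: 8.85
position: [0.4761, -0.2412, 0.1299]
ee_rot: [-2.22, -2.223, -0.001]
force: [0.9, 0.8, -1.4]
width: 0.597
gripper_force: 12.0
```

```bash
python3 -c "
from h import *
delta([.476,-.2425,.13],90)
t=[]
for c in('top','scene'):
  p=arm.get_image(c); q=w2px([.478,-.24,.1],p)[0].astype(int); r=45; print(c,q-r)
  t.append(cv2.resize(p['frame'][q[1]-r:q[1]+r,q[0]-r:q[0]+r,::-1],(396,396),interpolation=cv2.INTER_CUBIC))
cv2.imwrite('pics/hov.png',np.hstack(t))
"
```

```text
t 8.85 pos [ 0.4761 -0.2412  0.1299] yaw 90.08 F [ 0.92  0.83 -1.41] w 5.48 gf 12.0 delta [-0.13 -0.01 -0.01]
turn [ 0.     -0.0006  0.0014]
top [374 251]
scene [195 122]
```

View pics/hov.png

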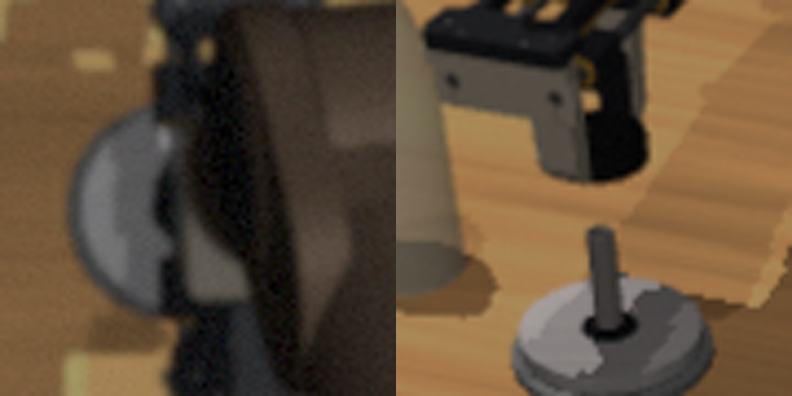

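The view shows the collar gripped level over the jig. In the scene camera its right edge is at u≈252 and its lower edge at v≈163. I'll compare these with the model to get that camera's bias.

```bash
python3 -c "
from h import *
p=arm.get_image('scene'); 
P=w2px(ring_pts(.4761,-.2412,.1262,.056),p); print(P.min(0),P.max(0))
m=(cv2.cvtColor(p['frame'],cv2.COLOR_RGB2HSV)[:,:,2]<62)
for r in range(144,166): print(r,[ (int(c)) for c in np.flatnonzero(m[r,225:262])[[0,-1]]+225] if m[r,225:262].any() else '')
g=p['frame'].mean(2)
for r in (153,156,158,160): print(r,g[r,246:258].round())
for c in (240,243,245): print(c,g[156:170,c].round())
print('spindle rows')
for r in(177,180,184): print(r,g[r,234:250].round())
S=w2px(ring_pts(.476,-.2425,.02,.016,.06),p);print(S.min(0),S.max(0)); print(g[168:182,241].round())
for r in(177,180,184):print(r,[px for px in w2px([[.476,-.2425,z] for z in(.05,.06,.07,.075,.08)],p).round(1).tolist()]) if r==177 else 0
"
```

```text
[226.73050151 145.75406384] [251.41746813 163.51019859]
144 [230, 250]
145 [230, 248]
146 [242, 249]
147 [236, 249]
148 [236, 249]
149 [236, 249]
150 [237, 250]
151 [235, 250]
152 [235, 251]
153 [235, 251]
154 [237, 251]
155 [236, 251]
156 [236, 251]
157 [237, 251]
158 [236, 251]
159 [236, 250]
160 [237, 249]
161 [231, 247]
162 [234, 245]
163 
164 
165 
153 [  9.   7.   6.   7.   5.  34.  87. 129. 129. 128. 129. 129.]
156 [  8.   6.   6.   8.   5.  16.  73. 129. 129. 130. 128. 124.]
158 [  7.   6.   6.   7.   4.  30.  84. 127. 127. 127. 122. 115.]
160 [  6.   6.   7.  17.  55. 100. 127. 127. 125. 114. 114. 114.]
240 [  7.   7.   7.  10.   8.   7.   8.  52. 103. 124. 123. 122. 119. 113.]
243 [  6.   8.   9.   7.   6.   6.  10.  72. 121. 124. 123. 123. 120. 115.]
245 [  6.   8.   9.   6.   8.   7.  35.  85. 121. 124. 125. 123. 122. 118.]
spindle rows
177 [124. 124. 123. 116.  79.  54.  57.  59.  56.  54.  62.  95. 111. 113.
 113. 114.]
180 [127. 126. 126. 127. 113.  53.  57.  58.  58.  54.  55.  84. 110. 109.
 109. 108.]
184 [128. 128. 126. 121. 107.  76.  56.  58.  59.  56.  51.  52.  74.  90.
 120. 119.]
[237.49552029 172.62513611] [246.22241703 196.75690421]
[119. 114. 112. 113. 112.  86.  66.  58.  64.  59.  58.  59.  58.  59.]
177 [[241.9, 184.8], [241.6, 181.4], [241.2, 177.9], [241.0, 176.1], [240.8, 174.3]]
```

Call:
carry_out(
  claw=[5, 5, 5, 5, 5, 5, 5, 5, 5],
  delta_pos=[
    [-0.13, 0.04, 1.2],
    [0, 0, 1.7],
    [0, 0, 1.1],
    [0, 0, 0.5],
    [0, 0, 0.1],
    [0, 0, 0.1],
    [0, 0, 0.1],
    [0, 0, 0],
    [0, 0, 0],
  ],
  angular=[
    [0, 0, 0],
    [0, 0, 0],
    [0, 0, 0],
    [0, 0, 0],
    [0, 0, 0],
    [0, 0, 0],
    [0, 0, 0],
    [0, 0, 0],
    [0, 0, 0],
  ],
)

```text
clock: 9.9
position: [0.4765, -0.2442, 0.082]
ee_rot: [2.222, 2.221, -0.0]
force: [-1.3, -0.6, -0.5]
width: 0.598
gripper_force: 12.0
```

```bash
python3 -c "
from h import *
delta([.4765,-.2425,.0818],90); print(arm.observe()['ft_torque'])"
```

```text
t 9.9 pos [ 0.4765 -0.2442  0.082 ] yaw 89.98 F [-1.32 -0.61 -0.52] w 5.49 gf 12.0 delta [ 0.17 -0.    0.02]
turn [ 0.0001  0.0004 -0.0003]
[-0.20478323  0.21427248 -0.04060298]
```

Call:
carry_out(
  claw=[5, 5, 5, 5, 5, 5],
  delta_pos=[
    [0, 0, 0.1],
    [0, 0, 0.1],
    [0, 0, 0.1],
    [0, 0, 0.1],
    [0, 0, 0],
    [0, 0, 0],
  ],
  angular=[
    [0, 0, 0],
    [0, 0, 0],
    [0, 0, 0],
    [0, 0, 0],
    [0, 0, 0],
    [0, 0, 0],
  ],
)

```text
clock: 10.5
position: [0.4764, -0.244, 0.0776]
ee_rot: [-2.221, -2.221, 0.0]
force: [-0.2, -1.1, -2.2]
width: 0.6
gripper_force: 12.0
```

```bash
python3 -c "
from h import *
delta([.4765,-.2425,.08],90); print(arm.observe()['ft_torque'])"
```

```text
t 10.5 pos [ 0.4764 -0.244   0.0776] yaw 89.99 F [-0.18 -1.1  -2.21] w 5.51 gf 12.0 delta [ 0.15  0.01 -0.24]
turn [-0.0002 -0.     -0.0001]
[-0.37266541  0.22179771  0.0049767 ]
```

Call:
carry_out(
  claw=[5, 5, 5, 5, 5, 5, 5, 5, 5, 5],
  delta_pos=[
    [0, 0, 0.4],
    [0, 0, 0.8],
    [0, 0, 0.8],
    [0, 0, 0.8],
    [0, 0, 0.8],
    [0, 0, 0.8],
    [0, 0, 0.4],
    [0, 0, 0.2],
    [0, 0, 0],
    [0, 0, 0],
  ],
  angular=[
    [0, 0, 0],
    [0, 0, 0],
    [0, 0, 0],
    [0, 0, 0],
    [0, 0, 0],
    [0, 0, 0],
    [0, 0, 0],
    [0, 0, 0],
    [0, 0, 0],
    [0, 0, 0],
  ],
)

```text
clock: 11.5
position: [0.4762, -0.2439, 0.0276]
ee_rot: [-2.221, -2.221, 0.001]
force: [-3.3, -2.8, -2.9]
width: 0.595
gripper_force: 12.0
```

```bash
python3 -c "
from h import *
delta([.4765,-.244,.0237],90); print(arm.observe()['ft_torque'])"
```

```text
t 11.5 pos [ 0.4762 -0.2439  0.0276] yaw 89.99 F [-3.34 -2.81 -2.95] w 5.47 gf 12.0 delta [-0.01  0.03  0.39]
turn [-0.0006 -0.0002 -0.0001]
[-0.52054498  0.60268406 -0.00275405]
```

Call:
carry_out(
  claw=[5, 5, 5, 5, 5, 5, 5],
  delta_pos=[
    [-0.03, -0.04, 0.1],
    [-0.03, -0.04, 0.1],
    [0, 0, 0.1],
    [0, 0, 0.08],
    [0, 0, 0.05],
    [0, 0, 0],
    [0, 0, 0],
  ],
  angular=[
    [0, 0, 0],
    [0, 0, 0],
    [0, 0, 0],
    [0, 0, 0],
    [0, 0, 0],
    [0, 0, 0],
    [0, 0, 0],
  ],
)

```text
clock: 12.2
position: [0.4764, -0.2444, 0.0238]
ee_rot: [2.221, 2.221, 0.001]
force: [-0.3, 0.6, 4.0]
width: 0.594
gripper_force: 12.0
```

```bash
python3 -c "
from h import *
delta([.4765,-.244,.0237],90); print(arm.observe()['ft_torque'])"
```

```text
t 12.2 pos [ 0.4764 -0.2444  0.0238] yaw 90.01 F [-0.35  0.56  4.03] w 5.45 gf 12.0 delta [0.04 0.01 0.01]
turn [ 0.0011 -0.      0.0002]
[0.03285375 0.12816152 0.0255296 ]
```

Call:
carry_out(
  claw=[7, 7, 7, 7, 7, 7, 7, 7, 7, 7, 7, 7, 7, 7, 7, 7, 7, 7, 7, 7],
  delta_pos=[
    [0, 0, 0],
    [0, 0, 0],
    [0, 0, 0],
    [0, 0, -1],
    [0, 0, -2],
    [0, 0, -3],
    [0, 0, -3],
    [0, 0, -3],
    [2, 0.1, 0],
    [4, 0.2, 0],
    [4.4, 0.2, 0],
    [4.4, 0.2, 0],
    [4.4, 0.2, 0],
    [4.4, 0.2, 0],
    [4.4, 0.2, 0],
    [4.4, 0.2, 0],
    [4.4, 0.2, 0],
    [4.4, 0.2, 0],
    [3.4, 0.2, 0],
    [1.7, 0.1, 0],
  ],
  angular=[
    [0, 0, 0],
    [0, 0, 0],
    [0, 0, 0],
    [0, 0, 0],
    [0, 0, 0],
    [0, 0, 0],
    [0, 0, 0],
    [0, 0, 0],
    [0, 0, 0],
    [0, 0, 0],
    [0, 0, 0],
    [0, 0, 0],
    [0, 0, 0],
    [0, 0, 0],
    [0, 0, 0],
    [0, 0, 0],
    [0, 0, 0],
    [0, 0, 0],
    [0, 0, 0],
    [0, 0, 0],
  ],
)

```text
clock: 14.2
position: [0.4971, 0.2227, 0.1445]
ee_rot: [-2.216, -2.225, -0.003]
force: [-0.4, -0.3, 0.1]
width: 0.758
gripper_force: 0.0
```

Call:
carry_out(
  claw=[6.6, 6.6, 6.6, 6.6, 6.6, 6.6, 6.6, 6.6, 6.6, 6.6, 6.6, 6.6, 6.6, 6.6],
  delta_pos=[
    [0, 0, 0],
    [0, 0, 0],
    [0, 0, 1],
    [0, 0, 1],
    [0, 0, 1],
    [0, 0, 1],
    [0, 0, 1],
    [0, 0, 1],
    [0, 0, 1],
    [0, 0, 0.5],
    [0, 0, 0.5],
    [0, 0, 0],
    [0, 0, 0],
    [0, 0, 0],
  ],
  angular=[
    [0, 0, 0.131],
    [0, 0, 0.131],
    [0, 0, 0.131],
    [0, 0, 0.131],
    [0, 0, 0.131],
    [0, 0, 0.131],
    [0, 0, 0.131],
    [0, 0, 0.131],
    [0, 0, 0.131],
    [0, 0, 0.131],
    [0, 0, 0.131],
    [0, 0, 0.13],
    [0, 0, 0],
    [0, 0, 0],
  ],
)

```text
clock: 15.6
position: [0.4979, 0.2188, 0.064]
ee_rot: [-3.141, -0.006, -0.001]
force: [-0.0, 0.1, 0.3]
width: 0.714
gripper_force: 0.0
```

```bash
python3 -c "
from h import *
delta([.4991,.2195,.004],0)
t=[]
for c in('top','scene'):
  p=arm.get_image(c); save(p,c+'1.png'); print(c,find_ring(p,'black',.056,(.476,-.244),.02,16),find_ring(p,'blue',.044,(.499,.2195)))
  q=w2px([.478,-.24,.04],p)[0].astype(int); r=28;print(q-r)
  t.append(cv2.resize(p['frame'][q[1]-r:q[1]+r,q[0]-r:q[0]+r,::-1],(392,392),interpolation=cv2.INTER_CUBIC))
cv2.imwrite('pics/seat1.png',np.hstack(t))
"
```

```text
t 15.6 pos [0.4979 0.2188 0.064 ] yaw 0.23 F [-0.05  0.1   0.27] w 6.55 gf 0.0 delta [ 0.12 -0.07  6.  ]
turn [-0.0003 -0.0006  0.004 ]
top (array([ 0.47625302, -0.24284934]), np.uint64(409), 505.2452251743525) (array([0.51163836, 0.21344077]), np.uint64(32), 303.5740795736201)
[387 269]
scene (array([ 0.46771347, -0.24699944]), np.uint64(401), 334.69405435642693) (array([0.49898708, 0.2197023 ]), np.uint64(288), 300.9023683206178)
[214 160]
```

View pics/seat1.png

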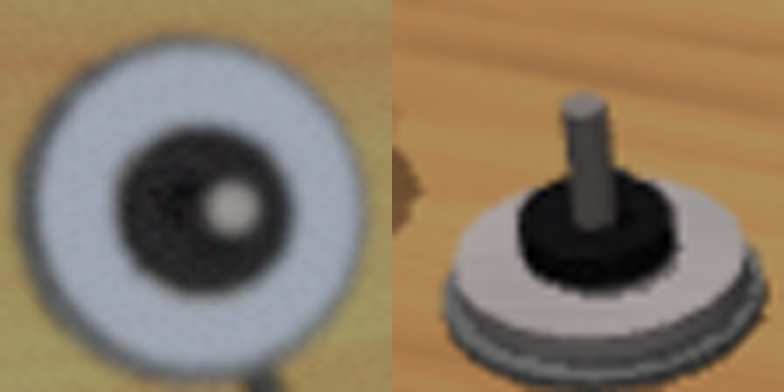

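The large collar sits flat on the plate around the spindle: ring centre at top crop (205,210), i.e. full-frame about (416,298). Next I'll grasp the blue one.

Call:
carry_out(
  claw=[6.6, 6.6, 6.6, 6.6, 6.6, 3.8, 3.8, 3.8, 3.8, 3.8],
  delta_pos=[
    [0.12, -0.07, 1.5],
    [0, 0, 2],
    [0, 0, 1.6],
    [0, 0, 0.9],
    [0, 0, 0],
    [0, 0, 0],
    [0, 0, 0],
    [0, 0, 0],
    [0, 0, 0],
    [0, 0, 0],
  ],
  angular=[
    [0, 0, 0],
    [0, 0, 0],
    [0, 0, 0],
    [0, 0, 0],
    [0, 0, 0],
    [0, 0, 0],
    [0, 0, 0],
    [0, 0, 0],
    [0, 0, 0],
    [0, 0, 0],
  ],
)

```text
clock: 16.7
position: [0.4994, 0.2192, 0.004]
ee_rot: [-3.141, 0.001, -0.002]
force: [0.0, -0.5, 4.9]
width: 0.466
gripper_force: 12.0
```

Call:
carry_out(
  claw=[6.6, 6.6, 6.6, 6.6, 6.6, 6.6, 6.6, 6.6, 6.6, 6.6, 6.6, 6.6, 6.6, 6.6, 3.8, 3.8, 3.8, 3.8, 3.8, 3.8],
  delta_pos=[
    [0, 0, 0],
    [0, 0, 0],
    [0, 0, 0],
    [0, 0, 0],
    [0, 0, 0],
    [0, 0, 0],
    [0, 0, 0],
    [0, 0, 0],
    [0, 0, 0],
    [0, 0, 0],
    [0, 0, 0],
    [0, 0, 0],
    [0, 0, 0],
    [0, 0, 0],
    [0, 0, 0],
    [0, 0, 0],
    [0, 0, 0],
    [0, 0, 0],
    [0, 0, 0],
    [0, 0, 0],
  ],
  angular=[
    [0, 0, 0],
    [0, 0, 0],
    [0, 0, -0.131],
    [0, 0, -0.131],
    [0, 0, -0.131],
    [0, 0, -0.131],
    [0, 0, -0.131],
    [0, 0, -0.131],
    [0, 0, -0.131],
    [0, 0, -0.131],
    [0, 0, -0.131],
    [0, 0, -0.131],
    [0, 0, -0.131],
    [0, 0, -0.13],
    [0, 0, 0],
    [0, 0, 0],
    [0, 0, 0],
    [0, 0, 0],
    [0, 0, 0],
    [0, 0, 0],
  ],
)

```text
clock: 18.7
position: [0.4989, 0.2191, 0.0034]
ee_rot: [2.222, 2.221, -0.0]
force: [0.8, -0.9, -1.1]
width: 0.479
gripper_force: 12.0
```

```bash
python3 -c "
from h import *
delta([.4762,-.2444,.13],90)"
```

```text
t 18.7 pos [0.4989 0.2191 0.0034] yaw 89.97 F [ 0.81 -0.85 -1.09] w 4.4 gf 12.0 delta [-46.35  -2.25 -12.65]
turn [ 0.      0.0002 -0.0005]
```

Call:
carry_out(
  claw=[3.8, 3.8, 3.8, 3.8, 3.8, 3.8, 3.8, 3.8, 3.8, 3.8, 3.8, 3.8, 3.8, 3.8, 3.8, 3.8, 3.8, 3.8, 3.8, 3.8],
  delta_pos=[
    [0, 0, -1],
    [0, 0, -2],
    [0, 0, -3],
    [0, 0, -3],
    [-1.5, -0.1, -2.6],
    [-3, -0.15, -1],
    [-4, -0.2, 0],
    [-4.2, -0.2, 0],
    [-4.2, -0.2, 0],
    [-4.2, -0.2, 0],
    [-4.2, -0.2, 0],
    [-4.2, -0.2, 0],
    [-4.2, -0.2, 0],
    [-4.2, -0.2, 0],
    [-3.8, -0.2, 0],
    [-2.6, -0.1, 0],
    [-1.5, -0.1, 0],
    [-0.75, 0, 0],
    [0, 0, 0],
    [0, 0, 0],
  ],
  angular=[
    [0, 0, 0],
    [0, 0, 0],
    [0, 0, 0],
    [0, 0, 0],
    [0, 0, 0],
    [0, 0, 0],
    [0, 0, 0],
    [0, 0, 0],
    [0, 0, 0],
    [0, 0, 0],
    [0, 0, 0],
    [0, 0, 0],
    [0, 0, 0],
    [0, 0, 0],
    [0, 0, 0],
    [0, 0, 0],
    [0, 0, 0],
    [0, 0, 0],
    [0, 0, 0],
    [0, 0, 0],
  ],
)

```text
clock: 20.7
position: [0.4768, -0.2446, 0.1297]
ee_rot: [-2.219, -2.223, -0.001]
force: [0.9, 1.1, -0.8]
width: 0.479
gripper_force: 12.0
```

Call:
carry_out(
  claw=[3.8, 3.8, 3.8, 3.8, 3.8, 3.8],
  delta_pos=[
    [0, 0, 1],
    [0, 0, 1.5],
    [0, 0, 0.8],
    [0, 0, 0],
    [0, 0, 0],
    [0, 0, 0],
  ],
  angular=[
    [0, 0, 0],
    [0, 0, 0],
    [0, 0, 0],
    [0, 0, 0],
    [0, 0, 0],
    [0, 0, 0],
  ],
)

```text
clock: 21.3
position: [0.4767, -0.2463, 0.0967]
ee_rot: [2.221, 2.221, 0.0]
force: [0.1, 0.3, -1.1]
width: 0.48
gripper_force: 12.0
```

```bash
python3 -c "
from h import *
delta([.4762,-.2444,.0854],90)"
```

```text
t 21.3 pos [ 0.4767 -0.2463  0.0967] yaw 90.0 F [ 0.09  0.27 -1.07] w 4.41 gf 12.0 delta [ 0.19 -0.06  1.13]
turn [ 0.0004 -0.      0.0001]
```

Call:
carry_out(
  claw=[3.8, 3.8, 3.8, 3.8, 3.8, 3.8, 3.8, 3.8, 3.8, 3.8],
  delta_pos=[
    [0.19, -0.06, 0.5],
    [0, 0, 0.5],
    [0, 0, 0.13],
    [0, 0, 0.1],
    [0, 0, 0.1],
    [0, 0, 0.1],
    [0, 0, 0.1],
    [0, 0, 0.1],
    [0, 0, 0],
    [0, 0, 0],
  ],
  angular=[
    [0, 0, 0],
    [0, 0, 0],
    [0, 0, 0],
    [0, 0, 0],
    [0, 0, 0],
    [0, 0, 0],
    [0, 0, 0],
    [0, 0, 0],
    [0, 0, 0],
    [0, 0, 0],
  ],
)

```text
clock: 22.3
position: [0.4759, -0.2445, 0.0801]
ee_rot: [2.221, 2.221, -0.0]
force: [-0.3, 0.1, -0.9]
width: 0.477
gripper_force: 12.0
```

```bash
python3 -c "
from h import *
delta([.4762,-.2444,.0394],90)"
```

```text
t 22.3 pos [ 0.4759 -0.2445  0.0801] yaw 90.0 F [-0.31  0.08 -0.86] w 4.38 gf 12.0 delta [0.01 0.03 4.07]
turn [ 0.  0. -0.]
```

Underside at 76.7 mm with no resistance, so it is over the spindle. I'll lower it to about 3 mm above home and check.

Call:
carry_out(
  claw=[3.8, 3.8, 3.8, 3.8, 3.8, 3.8, 3.8, 3.8, 3.8, 3.8],
  delta_pos=[
    [0.01, 0.03, 0.3],
    [0, 0, 0.5],
    [0, 0, 0.7],
    [0, 0, 0.7],
    [0, 0, 0.7],
    [0, 0, 0.5],
    [0, 0, 0.25],
    [0, 0, 0.1],
    [0, 0, 0],
    [0, 0, 0],
  ],
  angular=[
    [0, 0, 0],
    [0, 0, 0],
    [0, 0, 0],
    [0, 0, 0],
    [0, 0, 0],
    [0, 0, 0],
    [0, 0, 0],
    [0, 0, 0],
    [0, 0, 0],
    [0, 0, 0],
  ],
)

```text
clock: 23.3
position: [0.4763, -0.2444, 0.0428]
ee_rot: [2.221, 2.221, 0.0]
force: [0.5, -0.3, -0.1]
width: 0.478
gripper_force: 12.0
```

```bash
python3 -c "
from h import *
delta([.4762,-.2444,.0394],90)"
```

```text
t 23.3 pos [ 0.4763 -0.2444  0.0428] yaw 89.99 F [ 0.52 -0.35 -0.11] w 4.39 gf 12.0 delta [ 0.   -0.01  0.34]
turn [ 0.0003  0.0002 -0.0001]
```

Call:
carry_out(
  claw=[3.8, 3.8, 3.8, 3.8, 3.8, 3.8, 3.8],
  delta_pos=[
    [0, 0, 0.1],
    [0, 0, 0.1],
    [0, 0, 0.08],
    [0, 0, 0.06],
    [0, 0, 0.04],
    [0, 0, 0],
    [0, 0, 0],
  ],
  angular=[
    [0, 0, 0],
    [0, 0, 0],
    [0, 0, 0],
    [0, 0, 0],
    [0, 0, 0],
    [0, 0, 0],
    [0, 0, 0],
  ],
)

```text
clock: 24.0
position: [0.4762, -0.2444, 0.0393]
ee_rot: [2.221, 2.221, -0.001]
force: [-1.9, 0.3, 6.5]
width: 0.477
gripper_force: 12.0
```

```bash
python3 -c "
from h import *
delta([.4762,-.2444,.0394],90)"
```

```text
t 24.0 pos [ 0.4762 -0.2444  0.0393] yaw 90.0 F [-1.86  0.32  6.45] w 4.38 gf 12.0 delta [ 0.    0.   -0.01]
turn [ 0.0001  0.0005 -0.0001]
```

Call:
carry_out(
  claw=[6, 6, 6, 6, 6, 6, 6, 6, 6, 6, 6, 6, 6, 6, 6, 6, 6, 6, 6, 6],
  delta_pos=[
    [0, 0, 0],
    [0, 0, 0],
    [0, 0, 0],
    [0, 0, -1],
    [0, 0, -2.5],
    [0, 0, -3.5],
    [0, 0, -3],
    [0, 0, -1],
    [1.5, 0.8, 0],
    [3, 1.5, 0],
    [3.5, 1.8, 0],
    [3.5, 1.8, 0],
    [3.5, 1.8, 0],
    [3.5, 1.8, 0],
    [3.5, 1.8, 0],
    [3, 1.6, 0],
    [2.5, 1.3, 0],
    [1.5, 0.9, 0],
    [0, 0, 0],
    [0, 0, 0],
  ],
  angular=[
    [0, 0, 0],
    [0, 0, 0],
    [0, 0, 0],
    [0, 0, 0],
    [0, 0, 0],
    [0, 0, 0],
    [0, 0, 0],
    [0, 0, 0],
    [0, 0, 0],
    [0, 0, 0],
    [0, 0, 0],
    [0, 0, 0],
    [0, 0, 0],
    [0, 0, 0],
    [0, 0, 0],
    [0, 0, 0],
    [0, 0, 0],
    [0, 0, 0],
    [0, 0, 0],
    [0, 0, 0],
  ],
)

```text
clock: 26.0
position: [0.6267, 0.0453, 0.1484]
ee_rot: [-2.221, -2.222, 0.002]
force: [-0.5, -0.2, -0.4]
width: 0.654
gripper_force: 0.0
```

Call:
carry_out(
  claw=[6, 6, 6, 6, 6, 6, 6, 6, 6, 6, 6, 6, 6, 6, 6],
  delta_pos=[
    [0, 0, 0],
    [0, 0, 0],
    [0, 0, 1],
    [0, 0, 1],
    [0, 0, 1],
    [0, 0, 1],
    [0, 0, 1],
    [0, 0, 1],
    [0, 0, 1],
    [0, 0, 0.7],
    [0, 0, 0.6],
    [0, 0, 0],
    [0, 0, 0],
    [0, 0, 0],
    [0, 0, 0],
  ],
  angular=[
    [0, 0, 0.131],
    [0, 0, 0.131],
    [0, 0, 0.131],
    [0, 0, 0.131],
    [0, 0, 0.131],
    [0, 0, 0.131],
    [0, 0, 0.131],
    [0, 0, 0.131],
    [0, 0, 0.131],
    [0, 0, 0.131],
    [0, 0, 0.131],
    [0, 0, 0.13],
    [0, 0, 0],
    [0, 0, 0],
    [0, 0, 0],
  ],
)

```text
clock: 27.5
position: [0.6271, 0.0448, 0.066]
ee_rot: [3.141, 0.003, 0.0]
force: [0.1, -0.2, 0.0]
width: 0.65
gripper_force: 0.0
```

```bash
python3 -c "
from h import *
delta([.627,.0462,.004],0)
t=[]
for c in('top','scene'):
  p=arm.get_image(c); print(c,find_ring(p,'red',.032,(.627,.046)))
  q=w2px([.478,-.24,.04],p)[0].astype(int); r=28;print(q-r)
  t.append(cv2.resize(p['frame'][q[1]-r:q[1]+r,q[0]-r:q[0]+r,::-1],(392,392),interpolation=cv2.INTER_CUBIC))
cv2.imwrite('pics/seat2.png',np.hstack(t))
"
```

```text
t 27.5 pos [0.6271 0.0448 0.066 ] yaw 0.1 F [ 0.08 -0.23  0.03] w 5.96 gf 0.0 delta [-0.01 -0.14  6.2 ]
turn [ 0.0002 -0.0001  0.0018]Traceback (most recent call last):
  File "<string>", line 6, in <module>
    p=arm.get_image(c); print(c,find_ring(p,'red',.032,(.627,.046)))
                                ~~~~~~~~~^^^^^^^^^^^^^^^^^^^^^^^^^^
  File "h.py", line 26, in find_ring
    h=cv2.convexHull(pts); f=np.zeros_like(m); cv2.fillPoly(f,[h.astype(np.int32)],1)
                                                               ^^^^^^^^
AttributeError: 'NoneType' object has no attribute 'astype'
```

The red collar is hidden from the top camera by the hand, so I'll rely on the earlier estimate, where both cameras agreed.

Call:
carry_out(
  claw=[6, 6, 6, 6, 6, 2.6, 2.6, 2.6, 2.6, 2.6, 2.6],
  delta_pos=[
    [0, -0.14, 1.5],
    [0, 0, 2],
    [0, 0, 1.7],
    [0, 0, 1],
    [0, 0, 0],
    [0, 0, 0],
    [0, 0, 0],
    [0, 0, 0],
    [0, 0, 0],
    [0, 0, 0],
    [0, 0, 0],
  ],
  angular=[
    [0, 0, 0],
    [0, 0, 0],
    [0, 0, 0],
    [0, 0, 0],
    [0, 0, 0],
    [0, 0, 0],
    [0, 0, 0],
    [0, 0, 0],
    [0, 0, 0],
    [0, 0, 0],
    [0, 0, 0],
  ],
)

```text
clock: 28.65
position: [0.6274, 0.0469, 0.0043]
ee_rot: [3.141, -0.001, 0.001]
force: [-0.8, 0.2, 4.0]
width: 0.343
gripper_force: 12.0
```

Call:
carry_out(
  claw=[6, 6, 6, 6, 6, 6, 6, 6, 6, 6, 6, 6, 6, 6, 2.6, 2.6, 2.6, 2.6, 2.6, 2.6],
  delta_pos=[
    [0, 0, 0],
    [0, 0, 0],
    [0, 0, 0],
    [0, 0, 0],
    [0, 0, 0],
    [0, 0, 0],
    [0, 0, 0],
    [0, 0, 0],
    [0, 0, 0],
    [0, 0, 0],
    [0, 0, 0],
    [0, 0, 0],
    [0, 0, 0],
    [0, 0, 0],
    [0, 0, 0],
    [0, 0, 0],
    [0, 0, 0],
    [0, 0, 0],
    [0, 0, 0],
    [0, 0, 0],
  ],
  angular=[
    [0, 0, 0],
    [0, 0, 0],
    [0, 0, -0.131],
    [0, 0, -0.131],
    [0, 0, -0.131],
    [0, 0, -0.131],
    [0, 0, -0.131],
    [0, 0, -0.131],
    [0, 0, -0.131],
    [0, 0, -0.131],
    [0, 0, -0.131],
    [0, 0, -0.131],
    [0, 0, -0.131],
    [0, 0, -0.13],
    [0, 0, 0],
    [0, 0, 0],
    [0, 0, 0],
    [0, 0, 0],
    [0, 0, 0],
    [0, 0, 0],
  ],
)

```text
clock: 30.65
position: [0.6272, 0.047, 0.0039]
ee_rot: [2.222, 2.221, -0.0]
force: [-0.2, -0.5, 0.1]
width: 0.341
gripper_force: 12.0
```

```bash
python3 -c "
from h import *
delta([.4762,-.2444,.13],90)
t=[]
for c in('top','scene'):
  p=arm.get_image(c)
  q=w2px([.478,-.24,.04],p)[0].astype(int); r=28;print(q-r)
  t.append(cv2.resize(p['frame'][q[1]-r:q[1]+r,q[0]-r:q[0]+r,::-1],(392,392),interpolation=cv2.INTER_CUBIC))
cv2.imwrite('pics/seat2.png',np.hstack(t))
"
```

```text
t 30.65 pos [0.6272 0.047  0.0039] yaw 89.97 F [-0.18 -0.46  0.09] w 3.13 gf 12.0 delta [-29.15 -15.08 -12.61]
turn [ 0.0001  0.0002 -0.0005]
[387 269]
[214 160]
```

View pics/seat2.png

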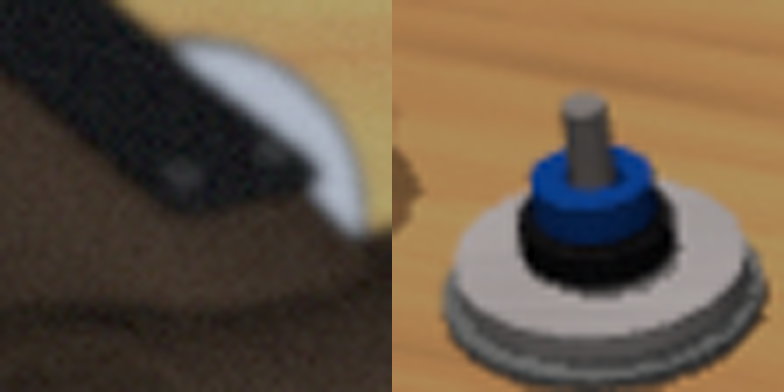

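The scene view shows blue seated flat on black, around crop (592,195), i.e. full-frame about (242,188). Red is gripped at 31 mm, so I'll carry it over.

Call:
carry_out(
  claw=[2.6, 2.6, 2.6, 2.6, 2.6, 2.6, 2.6, 2.6, 2.6, 2.6, 2.6, 2.6, 2.6, 2.6, 2.6, 2.6, 2.6, 2.6, 2.6, 2.6],
  delta_pos=[
    [0, 0, -1],
    [0, 0, -2],
    [0, 0, -3],
    [0, 0, -3],
    [-1.5, -0.8, -2.6],
    [-3, -1.5, -1],
    [-3.5, -1.8, 0],
    [-3.5, -1.8, 0],
    [-3.5, -1.8, 0],
    [-3.5, -1.8, 0],
    [-3.5, -1.8, 0],
    [-3, -1.6, 0],
    [-2.5, -1.3, 0],
    [-1.65, -0.88, 0],
    [0, 0, 0],
    [0, 0, 1],
    [0, 0, 1.5],
    [0, 0, 0.8],
    [0, 0, 0],
    [0, 0, 0],
  ],
  angular=[
    [0, 0, 0],
    [0, 0, 0],
    [0, 0, 0],
    [0, 0, 0],
    [0, 0, 0],
    [0, 0, 0],
    [0, 0, 0],
    [0, 0, 0],
    [0, 0, 0],
    [0, 0, 0],
    [0, 0, 0],
    [0, 0, 0],
    [0, 0, 0],
    [0, 0, 0],
    [0, 0, 0],
    [0, 0, 0],
    [0, 0, 0],
    [0, 0, 0],
    [0, 0, 0],
    [0, 0, 0],
  ],
)

```text
clock: 32.75
position: [0.4765, -0.2437, 0.0965]
ee_rot: [-2.219, -2.222, -0.0]
force: [0.2, 0.3, -0.1]
width: 0.341
gripper_force: 12.0
```

```bash
python3 -c "
from h import *
arm.get_image('scene')
delta([.4762,-.2444,.0859],90)"
```

```text
t 32.8 pos [ 0.4767 -0.2439  0.0969] yaw 90.05 F [-0.48  0.47 -0.51] w 3.17 gf 12.0 delta [-0.05 -0.05  1.09]
turn [ 0.     -0.0003  0.0009]
```

Call:
carry_out(
  claw=[2.6, 2.6, 2.6, 2.6, 2.6, 2.6, 2.6, 2.6, 2.6, 2.6],
  delta_pos=[
    [-0.05, -0.05, 0.5],
    [0, 0, 0.5],
    [0, 0, 0.1],
    [0, 0, 0.1],
    [0, 0, 0.1],
    [0, 0, 0.1],
    [0, 0, 0.1],
    [0, 0, 0.1],
    [0, 0, 0],
    [0, 0, 0],
  ],
  angular=[
    [0, 0, 0],
    [0, 0, 0],
    [0, 0, 0],
    [0, 0, 0],
    [0, 0, 0],
    [0, 0, 0],
    [0, 0, 0],
    [0, 0, 0],
    [0, 0, 0],
    [0, 0, 0],
  ],
)

```text
clock: 33.8
position: [0.4758, -0.245, 0.0808]
ee_rot: [-2.221, -2.221, 0.0]
force: [0.1, -0.5, -1.2]
width: 0.341
gripper_force: 12.0
```

```bash
python3 -c "
from h import *
delta([.4762,-.2444,.0559],90)"
```

```text
t 33.8 pos [ 0.4758 -0.245   0.0808] yaw 90.0 F [ 0.14 -0.47 -1.16] w 3.13 gf 12.0 delta [0.06 0.04 2.49]
turn [-0.  0. -0.]
```

On the spindle with no resistance. I'll lower it to 3 mm above home.

Call:
carry_out(
  claw=[2.6, 2.6, 2.6, 2.6, 2.6, 2.6, 2.6, 2.6],
  delta_pos=[
    [0.06, 0.04, 0.3],
    [0, 0, 0.5],
    [0, 0, 0.6],
    [0, 0, 0.5],
    [0, 0, 0.2],
    [0, 0, 0.1],
    [0, 0, 0],
    [0, 0, 0],
  ],
  angular=[
    [0, 0, 0],
    [0, 0, 0],
    [0, 0, 0],
    [0, 0, 0],
    [0, 0, 0],
    [0, 0, 0],
    [0, 0, 0],
    [0, 0, 0],
  ],
)

```text
clock: 34.6
position: [0.4764, -0.2444, 0.059]
ee_rot: [2.221, 2.221, 0.0]
force: [-0.3, 0.5, -0.2]
width: 0.341
gripper_force: 12.0
```

```bash
python3 -c "
from h import *
delta([.4762,-.2444,.0559],90)"
```

```text
t 34.6 pos [ 0.4764 -0.2444  0.059 ] yaw 90.0 F [-0.27  0.49 -0.16] w 3.13 gf 12.0 delta [-0.   -0.02  0.31]
turn [ 0.0003  0.0001 -0.    ]
```

Call:
carry_out(
  claw=[2.6, 2.6, 2.6, 2.6, 2.6, 2.6, 2.6],
  delta_pos=[
    [0, 0, 0.1],
    [0, 0, 0.1],
    [0, 0, 0.08],
    [0, 0, 0.04],
    [0, 0, 0.03],
    [0, 0, 0],
    [0, 0, 0],
  ],
  angular=[
    [0, 0, 0],
    [0, 0, 0],
    [0, 0, 0],
    [0, 0, 0],
    [0, 0, 0],
    [0, 0, 0],
    [0, 0, 0],
  ],
)

```text
clock: 35.3
position: [0.4762, -0.2445, 0.0557]
ee_rot: [2.221, 2.221, -0.001]
force: [-2.3, -0.3, 5.8]
width: 0.346
gripper_force: 12.0
```

```bash
python3 -c "
from h import *
delta([.4762,-.2444,.0559],90)"
```

```text
t 35.3 pos [ 0.4762 -0.2445  0.0557] yaw 90.0 F [-2.32 -0.29  5.84] w 3.18 gf 12.0 delta [ 0.01 -0.   -0.02]
turn [ 0.      0.0006 -0.0001]
```

Seated with 5.8 N at the home height. I'll release, lift straight up and move away to the left.

Call:
carry_out(
  claw=[6, 6, 6, 6, 6, 6, 6, 6, 6, 6, 6, 6, 6, 6, 6, 6, 6, 6],
  delta_pos=[
    [0, 0, 0],
    [0, 0, 0],
    [0, 0, 0],
    [0, 0, -1],
    [0, 0, -2],
    [0, 0, -3],
    [0, 0, -3.5],
    [0, 0, -3.5],
    [0, 0, -3],
    [2, 0, 0],
    [3, 0, 0],
    [3, 0, 0],
    [3, 0, 0],
    [3, 0, 0],
    [3, 0, 0],
    [2, 0, 0],
    [0, 0, 0],
    [0, 0, 0],
  ],
  angular=[
    [0, 0, 0],
    [0, 0, 0],
    [0, 0, 0],
    [0, 0, 0],
    [0, 0, 0],
    [0, 0, 0],
    [0, 0, 0],
    [0, 0, 0],
    [0, 0, 0],
    [0, 0, 0],
    [0, 0, 0],
    [0, 0, 0],
    [0, 0, 0],
    [0, 0, 0],
    [0, 0, 0],
    [0, 0, 0],
    [0, 0, 0],
    [0, 0, 0],
  ],
)

```text
clock: 37.1
position: [0.4763, -0.0544, 0.2158]
ee_rot: [2.22, 2.222, -0.0]
force: [0.3, -0.8, -0.7]
width: 0.653
gripper_force: 0.0
```

```bash
python3 -c "
from h import *
delta([.4762,-.2444,.2],90)
t=[]
for c in('top','scene'):
  p=arm.get_image(c)
  q=w2px([.478,-.24,.04],p)[0].astype(int); r=28
  t.append(cv2.resize(p['frame'][q[1]-r:q[1]+r,q[0]-r:q[0]+r,::-1],(392,392),interpolation=cv2.INTER_CUBIC))
cv2.imwrite('pics/end.png',np.hstack(t))
"
```

```text
t 37.1 pos [ 0.4763 -0.0544  0.2158] yaw 90.06 F [ 0.27 -0.84 -0.67] w 5.99 gf 0.0 delta [-19.    -0.03   1.59]
turn [0.0003 0.0007 0.0011]
```

View pics/end.png

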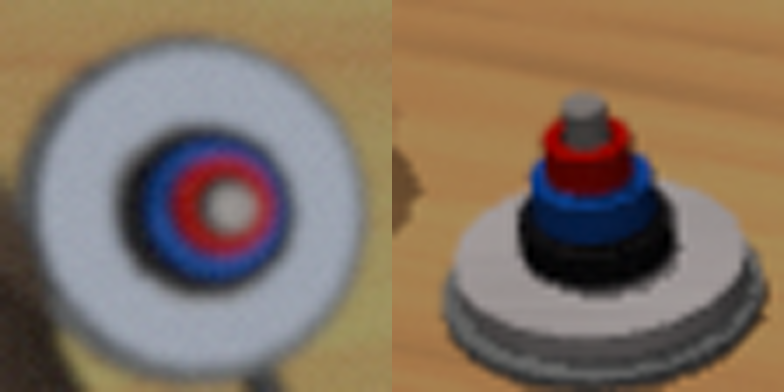

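All three collars are stacked flat in order (black, blue, red) around the spindle, seen at top crop (230,205), and the hand is clear.

```bash
python3 -c "
from cell import arm
print(arm.sign_off())"
```

```text
the job is handed in; nothing more can be done
None
```

The large black, medium blue and small red collars are on the spindle in that order, each seated flat with under 7 N of contact. The job was handed in at about 37 s with the hand clear.

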